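# Pack a specimen collection kit and close its case

### The arm

A 6-joint arm with a two-finger parallel gripper is mounted at the origin on a cart in front of the work surface, level with it; the furniture and walls round the work are solid. World frame = base frame: x ahead of the robot, y to its left, z up, the work surface at z = 0. Lengths are in m, angles in rad, forces in N, time in s.
With the tool pointing down it reaches from about 0.25 to 0.775 m from the base axis. Payload 8.9 kg.
Tool frame: the origin (TCP) lies midway between the tips of the shut fingers; the grasp point (between the pads) lies 19 mm behind it; z points along the fingers, y is the line along which they close (so a half turn about z gives the same grasp; the last joint's range is limited). The gripper opens to 85 mm and grips with 20 to 120 N. Pads are 22 mm wide; open, the fingers measure 114 mm over their backs; the gripper's body (76 mm by 85 mm) begins 54 mm behind the grasp point. The pads swing forward as they close: fully open they stand 13 mm farther back than shut.
Start: joints at [-1.442, 0.291, -0.153, 1.127, 0, 1.431], TCP at [0.139, -0.506, 0.231] pointing down, gripper open.
Joint ranges: [-2.52, 2.52], [-0.91, 1.74], [-1.3, 1.37], [-1.96, 2.02], [-1.52, 1.47], [-3.14, 3.14]. Speed limits (rad/s): [2.22, 2.22, 2.79, 3.14, 3.14, 3.14].

### API

Orientations are given as a unit quaternion [w, x, y, z].
In Python, from workcell import bot gives the robot as it stands. The module is installed in compiled form; this text tells all that it offers. Calls block until the motion is done:
- bot.move_to(position, orientation): joint-space move of the TCP to a pose.
- bot.servo_line(position, frame=None, max_speed=0.15, max_force=None): straight line of the TCP; frame=None keeps the orientation; max_speed is the mean speed in m/s. With max_force (N) it stops when the force on the tool has changed by that much, and returns True; else False.
- bot.move_j(angles): joint-space move.
- bot.grip(opening): finger opening in m; the grip force is fixed at half the most; returns when the fingers have stopped.
- bot.hold(seconds).
- bot.ik(position, orientation): joint angles nearest the present ones, or None.
- bot.read_state(): the state.
- bot.read_camera(name): name is "scene" or "side" or "wrist"; returns the picture (400x640x3 uint8, red, green, blue); there is no depth.
- bot.calibration(name): a dict with "camera_matrix" (3x3 intrinsics, pixels), "dist" ([k1, k2, p1, p2, k3] as OpenCV has them; the pictures are not rectified), "view" (4x4, takes a point from world to camera coordinates). Camera axes: x right, y down, z forward; pixel columns grow to the right and rows downward; lengths in m; the calibration is good to about 2 mm. A picture is of the moment at which its call begins: read the wrist's pose just before it. calibration takes no time and is no camera call; for the wrist camera it gives the pose at the moment of the call.
A pose or a line that the arm cannot do raises bot.MotionError and nothing moves.
- bot.sign_off(): hands the job in; it is judged then, once.
The state is a dict: "time": time; "q": joint angles; "dq": joint speeds; "tau": joint torques, N m; "position": TCP position; "orientation": TCP orientation; "ft_force": force on the tool from outside, world axes, zero at the start; "torque": the same for the moment, N m; "width": finger opening in m; "gripper_force": force on a finger pad.
Only numpy, scipy, OpenCV 4.12 (cv2) and the standard library are available. Lean on these libraries where they do the work, as an engineer would, in place of code of your own. Each camera call takes 0.05 s, during which the arm holds its last target. There are 200 camera calls.

### The job

Pack the collection kit from the things at the front of the worktop: put the teal-lidded specimen cup, the large brown bottle (black cap) and the small brown bottle (red cap) upright into the wells cut to their sizes in the case's foam, and lay the sample tube flat in the long groove. Keep the cup and the bottles upright all the way; when all four are fully seated and let go, and not before, shut the lid fully home.

Things in the scene. Friction and masses are not known exactly. Their poses are not given: they have to be found in the camera images.
- specimen_cup: Specimen cup with a teal screw lid (fixed on), 70 mm tall, standing on the open worktop (orange-lidded cups at the back are not meant). Cup tapers to its foot, 56 mm wide under the lid; lid 60 to 62 mm wide, from 56 to 70 mm above the foot. Origin: centre of its underside, z up. About 0.09 kg.
- large_bottle: Brown round bottle with a black cap, 91 mm tall, standing upright on the open front part of the worktop: body 42 mm wide up to 55 mm, neck and cap 26 mm wide from there up. Origin: centre of its underside, z up. About 0.09 kg. (Keep the wrist clear of the wall cabinet over the back of the worktop: front face at x = 0.64 m, underside 0.46 m up, its right end at y = -0.05 m.)
- small_bottle: The smaller brown round bottle, red cap, 76 mm tall, standing on the open front part of the worktop: body 34 mm wide up to 44 mm, neck and cap 22 mm wide above. Origin: centre of its underside, z up. About 0.05 kg. (A white dropper bottle with a pointed blue spout among the things is not part of the kit.)
- blood_tube: Capped sample tube lying flat on the open worktop, 81 mm long, 13 mm barrel, 16 mm cap. Its x axis runs along the tube; it reaches from x = -36 mm to x = +45 mm of the origin, z up from the underside (15 to 17 mm high); take it across the barrel. It does not roll. About 0.015 kg.
- block_wide: The block with the widest round well, for the cup. White foam block 78 x 96 x 45 mm (x, y, z), one of four filling the case 2 x 2 in any order. Origin: centre of its underside, axes as the case. Dark-floored well 66 mm wide in its middle, 25 mm deep: well floor 20 mm above the origin, block top at 45 mm.
- block_medium: The block with the middle-sized round well, the deepest, for the large bottle. White foam block 78 x 96 x 45 mm (x, y, z), one of four filling the case 2 x 2 in any order. Origin: centre of its underside, axes as the case. Dark-floored well 50 mm wide in its middle, 41 mm deep: well floor 4 mm above the origin, block top at 45 mm.
- block_narrow: The block with the narrowest round well, for the small bottle. White foam block 78 x 96 x 45 mm (x, y, z), one of four filling the case 2 x 2 in any order. Origin: centre of its underside, axes as the case. Dark-floored well 42 mm wide in its middle, 25 mm deep: well floor 20 mm above the origin, block top at 45 mm.
- block_groove: The block with a long groove, for the lying tube, either way round. White foam block 78 x 96 x 45 mm (x, y, z), one of four filling the case 2 x 2 in any order. Origin: centre of its underside, axes as the case. Dark-floored groove along the block's y axis, through its middle, 92 mm long, 24 mm wide, 14 mm deep (floor 31 mm above the origin), widened over its middle 48 mm to 65 mm for the fingers.
- kit_case: Grey hinged case, fixed, its front with the carry handle (25 mm out, 30 mm up) towards the robot. Origin: centre of its underside; x to the hinge side, y to its left, z up. Base 166 x 202 mm (x, y), rim 60 mm high, walls and floor 5 mm; the blocks stand on its floor, tops 10 mm below the rim. The lid's hinge axis runs along y at x = +83, z = 60 mm.
- lid (a joint): Lid, in rad: 0 = shut, grows as it opens up and back (limit 2.0). Hollow cover 166 x 202 mm, 48 mm deep (shut: top at z = 108 mm, inside clear to 103), 0.25 kg; a thumb lip 60 mm wide, 7 thick stands 17 mm out from its free edge. The hinge is stiff (0.3 N m): it stays where left. Push it over from behind its upper edge with closed fingers, then press its top down all the way.

How it is judged:
By the outcome, as a careful person would: the job done as asked, in the order asked, and still so for the second after the job is handed in, with the robot touching nothing.
It also fails if it takes over 144 s, if anything falls off the work surface, if the arm or the gripper's body presses on something with over 40 N, if the wrist force passes 120 N, or if a joint passes its speed limit or range.

## Working session

There is one attempt and no reset: what is moved stays moved. The work goes in short steps, each a Python script; the robot and the scene stay as the last script left them, time stands still between calls to the robot, and variables do not carry over. Pictures are saved under pics/ and viewed, at most 14 in all, crops included, and the job is handed in when it is done.

```bash
mkdir -p pics; cat > h.py <<'E'
import numpy as np, cv2
from workcell import bot
def save(name,img): cv2.imwrite('pics/'+name+'.png',img[:,:,::-1])
def ray(c,uv):
    p=cv2.undistortPoints(np.array(uv,float).reshape(-1,1,2),np.array(c['camera_matrix'],float),np.array(c['dist'],float)).reshape(-1,2)
    T=np.linalg.inv(np.array(c['view'])); d=np.c_[p,np.ones(len(p))]@T[:3,:3].T
    return T[:3,3],d
def onplane(c,uv,z):
    o,d=ray(c,uv); return o+d*((z-o[2])/d[:,2])[:,None]
def proj(c,P):
    V=np.array(c['view']); r,_=cv2.Rodrigues(V[:3,:3])
    return cv2.projectPoints(np.array(P,float).reshape(-1,1,3),r,V[:3,3],np.array(c['camera_matrix'],float),np.array(c['dist'],float))[0].reshape(-1,2)
E
python3 - <<'E'
from h import *
for n in('scene','side','wrist'):
    save(n+'0',bot.read_camera(n)); c=bot.calibration(n); print(n,np.linalg.inv(np.array(c['view'])).round(3).tolist(),np.array(c['camera_matrix']).round(0).tolist())
s=bot.read_state();print(s['time'],s['orientation'],s['width'])
E
```

```text
scene [[-0.818, -0.435, 0.376, 0.069], [-0.575, 0.631, -0.521, 0.673], [-0.01, -0.642, -0.766, 0.908], [0.0, 0.0, 0.0, 1.0]] [[493.0, 0.0, 324.0], [0.0, 493.0, 205.0], [0.0, 0.0, 1.0]]
side [[-0.999, 0.019, -0.032, 0.54], [0.034, 0.813, -0.581, 0.706], [0.015, -0.582, -0.813, 0.923], [0.0, 0.0, 0.0, 1.0]] [[447.0, 0.0, 314.0], [0.0, 447.0, 204.0], [0.0, 0.0, 1.0]]
wrist [[0.264, -0.922, -0.282, 0.21], [-0.964, -0.253, -0.076, -0.488], [-0.001, 0.292, -0.956, 0.373], [0.0, 0.0, 0.0, 1.0]] [[312.0, 0.0, 320.0], [0.0, 312.0, 201.0], [0.0, 0.0, 1.0]]
0.15 [-4.65472036e-04  9.91047650e-01  1.33507822e-01  2.01479825e-05] 0.0855274657496603
```

View pics/scene0.png

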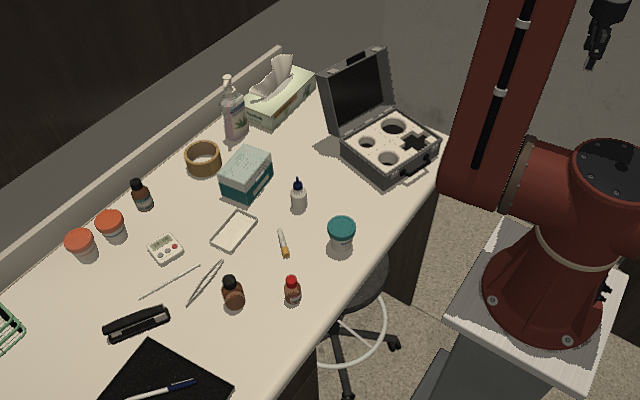

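View pics/side0.png

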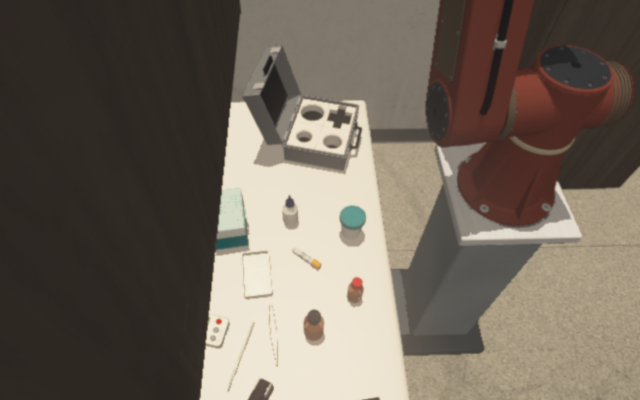

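Scene view: teal cup (341,228), large bottle (233,290), small bottle (292,290), tube (283,243), case around (390,150) with lid open. In the side view the same are at (352,220), (314,325), (356,290), (307,258), (325,130).

```bash
cat >> h.py <<'E'
def comp(m,near,minarea=6):
    n,l,st,ce=cv2.connectedComponentsWithStats(m.astype(np.uint8))
    k=[i for i in range(1,n) if st[i,4]>=minarea]
    i=min(k,key=lambda i:np.hypot(*(ce[i]-near))); return ce[i],st[i],l==i
def tri(cs,uvs):
    A=np.zeros((3,3));b=np.zeros(3)
    R=[]
    for c,uv in zip(cs,uvs):
        o,d=ray(c,[uv]);d=d[0]/np.linalg.norm(d[0]);M=np.eye(3)-np.outer(d,d);A+=M;b+=M@o;R.append((M,o))
    p=np.linalg.solve(A,b); return p,max(np.linalg.norm(M@(p-o)) for M,o in R)
E
python3 - <<'E'
from h import *
I={n:cv2.imread(f'pics/{n}0.png') for n in('scene','side')}
C={n:bot.calibration(n) for n in I}
H={n:cv2.cvtColor(I[n],cv2.COLOR_BGR2HSV) for n in I}
def rng(h,lo,hi): return cv2.inRange(h,np.array(lo),np.array(hi))>0
spec={'teal':([80,80,50],[100,255,255],{'scene':(341,228),'side':(352,217)},.07),
'red':([172,150,90],[180,255,255],{'scene':(291,281),'side':(356,283)},.072),
'orange':([8,120,150],[25,255,255],{'scene':(286,254),'side':(316,264)},.008),
'black':([0,0,0],[180,255,60],{'scene':(229,280),'side':(314,316)},.086)}
for k,(lo,hi,near,z) in spec.items():
    uv=[]
    for n in I:
        ce,st,_=comp(rng(H[n],lo,hi),near[n]);uv.append(ce);print(k,n,ce.round(1),st,onplane(C[n],[ce],z).round(3)[0])
    print(tri([C[n] for n in I],uv))
a=cv2.resize(I['scene'][40:200,305:450],None,fx=4,fy=4,interpolation=cv2.INTER_CUBIC)[:, :580]
w=cv2.imread('pics/wrist0.png')
b=cv2.resize(I['side'][225:345,285:375],None,fx=2,fy=2,interpolation=cv2.INTER_CUBIC)
o=np.zeros((600,800,3),np.uint8);o[:600,:580]=a[:600];o[:240,600:780]=b;o[260:260+125,600:800]=cv2.resize(w,(200,125))
cv2.imwrite('pics/m1.png',o)
E
```

```text
teal scene [341.1 227.8] [328 216  28  25 554] [0.414 0.135 0.07 ]
teal side [353.2 216. ] [342 207  23  19 332] [0.416 0.132 0.07 ]
(array([0.41583161, 0.13103254, 0.06586287]), np.float64(0.0014324655848765796))Traceback (most recent call last):
  File "<stdin>", line 13, in <module>
  File "h.py", line 16, in comp
    i=min(k,key=lambda i:np.hypot(*(ce[i]-near))); return ce[i],st[i],l==i
ValueError: min() iterable argument is empty
```

```bash
python3 - <<'E'
from h import *
I={n:cv2.imread(f'pics/{n}0.png') for n in('scene','side')}
C={n:bot.calibration(n) for n in I}
H={n:cv2.cvtColor(I[n],cv2.COLOR_BGR2HSV) for n in I}
def rng(h,lo,hi): return cv2.inRange(h,np.array(lo),np.array(hi))>0
spec={
'red':([0,195,120],[6,255,255],{'scene':(291,281),'side':(356,283)},.072),
'orange':([8,120,150],[25,255,255],{'scene':(286,254),'side':(316,264)},.008),
'tube':([0,0,0],[25,255,255],{'scene':(286,254),'side':(316,264)},.008),
'black':([0,0,0],[180,255,70],{'scene':(229,280),'side':(314,316)},.086)}
for k,(lo,hi,near,z) in spec.items():
    uv=[]
    try:
      for n in I:
        print(H[n][int(near[n][1]),int(near[n][0])],end=' ')
        ce,st,_=comp(rng(H[n],lo,hi),near[n]);uv.append(ce);print(k,n,ce.round(1),st,onplane(C[n],[ce],z).round(3)[0])
      print(tri([C[n] for n in I],uv))
    except Exception as e: print(k,e)
a=cv2.resize(I['scene'][40:190,305:450],None,fx=4,fy=4,interpolation=cv2.INTER_CUBIC)[:, :580]
w=cv2.imread('pics/wrist0.png')
b=cv2.resize(I['side'][225:345,285:375],None,fx=2,fy=2,interpolation=cv2.INTER_CUBIC)
o=np.zeros((600,800,3),np.uint8);o[:600,:580]=a[:600];o[:240,600:780]=b;o[260:260+125,600:800]=cv2.resize(w,(200,125))
cv2.imwrite('pics/m1.png',o)
E
```

```text
[  1 191 168] red scene [289.6 278.2] [286 276  10   8  21] [0.427 0.298 0.072]
[  3 165 216] red min() iterable argument is empty
[ 18 144  94] orange scene [284.7 249.8] [282 246   7   9  37] [0.508 0.218 0.008]
[ 19 161 224] orange side [315.5 263.5] [312 260   8   8  46] [0.505 0.22  0.008]
(array([0.50563499, 0.2206355 , 0.01177079]), np.float64(0.000921465378618593))
[ 18 144  94] tube scene [312.4 196.9] [     0      0    640    400 234438] [0.548 0.057 0.008]
[ 19 161 224] tube side [318.3 199.7] [     0      0    640    400 251940] [0.492 0.039 0.008]
(array([0.49689583, 0.11917715, 0.10869823]), np.float64(0.005786363534014298))
[25 39 39] black scene [229.4 282.7] [222 275  20  17 200] [0.51  0.379 0.086]
[ 13  57 108] black side [464.7 339.8] [462 336   6  10  21] [0.231 0.431 0.086]
(array([0.34187547, 0.51098899, 0.39431477]), np.float64(0.02044564499888036))
```

View pics/m1.png

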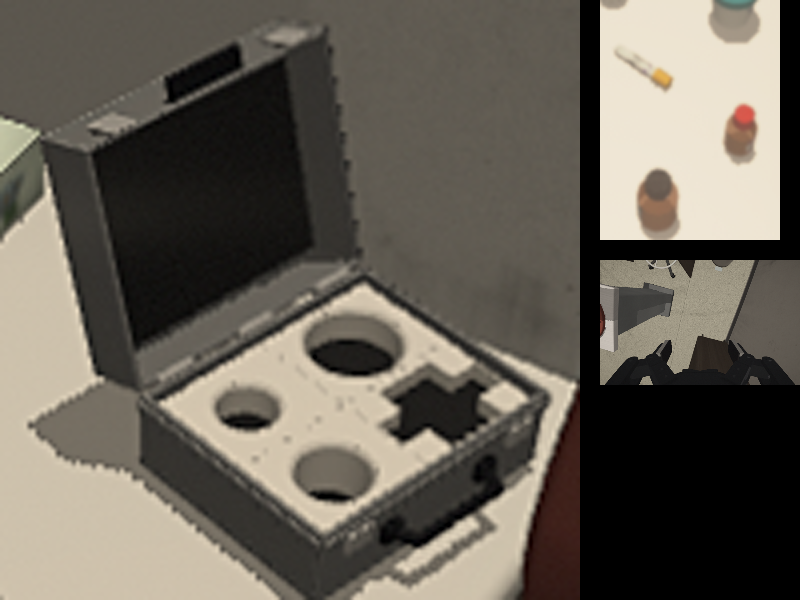

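Crop of the case: wide well at back right (353,345), narrow at back left (248,408), deep medium well at front left (335,475), groove at front right (440,410); the lid is open past vertical.

```bash
python3 - <<'E'
from h import *
c=bot.calibration('scene')
uv=[(341.3,139.5),(385.8,175.5),(441.8,139.5),(396,108)]
P=onplane(c,uv,.06);print(P.round(3),[np.linalg.norm(P[i]-P[(i+1)%4]).round(3) for i in range(4)],P.mean(0))
m=P.mean(0)
lid=np.array([(45,150),(322,27)])/4+[305,40]
for z in(.2,.22,.24):print(onplane(c,lid,z).round(3).tolist())
q=[0,1,0,0]
p=bot.read_state()['position']
bot.servo_line([p[0]+.05,p[1],.36],max_speed=.3)
def shot(n,pos):
    bot.move_to(pos,q); bot.hold(.2); cc=bot.calibration('wrist'); np.save('pics/'+n+'.npy',cc,allow_pickle=True); save(n,bot.read_camera('wrist'))
try: shot('wcase',[m[0]-.04,m[1],.36])
except bot.MotionError as e: print(e)
shot('wobj',[.45,.23,.30])
print(bot.read_state()['time'])
E
```

```text
[[ 0.573 -0.104  0.06 ]
 [ 0.417 -0.06   0.06 ]
 [ 0.364 -0.248  0.06 ]
 [ 0.522 -0.291  0.06 ]] [np.float64(0.162), np.float64(0.196), np.float64(0.163), np.float64(0.194)] [ 0.46910607 -0.17586768  0.06      ]
[[0.662, -0.124, 0.2], [0.592, -0.334, 0.2]]
[[0.645, -0.102, 0.22], [0.578, -0.305, 0.22]]
[[0.628, -0.079, 0.24], [0.563, -0.277, 0.24]]
7.2167
```

View pics/wcase.png

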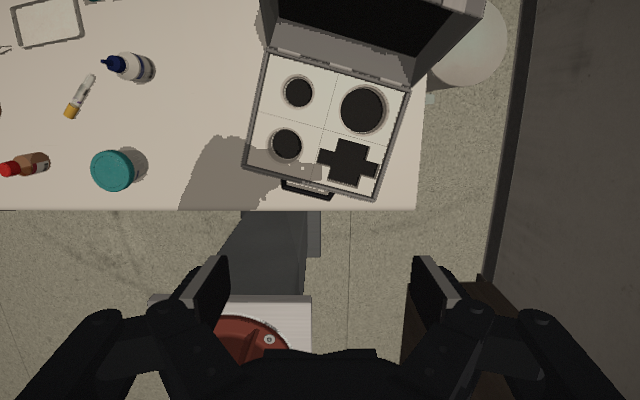

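View pics/wobj.png

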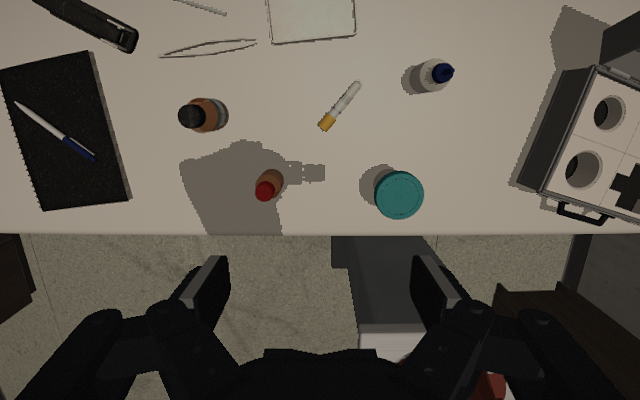

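Wrist view of the case: foam corners about (268,52),(408,88),(378,198),(246,165); wells (298,92) narrow, (362,108) wide, (287,144) medium, groove (348,162). Object view: large bottle cap (191,116), small bottle cap (265,190), cup lid (399,194), tube (340,106) with cap at (325,124).

```bash
python3 - <<'E'
from h import *
def L(n): return cv2.imread(f'pics/{n}.png'),np.load(f'pics/{n}.npy',allow_pickle=True).item()
im,c=L('wcase'); g=cv2.cvtColor(im,cv2.COLOR_BGR2HSV)
V=g[:,:,2]; print('V',V[60,300],V[185,330],V[190,368],V[120,255],V[57,300])
cv2.imwrite('pics/z1.png',cv2.resize(im[0:215,225:425],None,fx=2.75,fy=2.75,interpolation=cv2.INTER_CUBIC))
P=onplane(c,[(268,52),(408,88),(378,198),(246,165)],.055);print(P.round(3))
# dark blobs
m=(V<45)
for k,near,z in(('narrow',(298,92),.025),('wide',(362,108),.025),('medium',(287,144),.009),('groove',(348,162),.036)):
    ce,st,l=comp(m,near); pts=np.argwhere(l)[:,::-1]; W=onplane(c,pts.astype(float),z)
    print(k,ce.round(1),st,W.mean(0).round(4),'size',np.ptp(W,axis=0).round(3))
im,cw=L('wobj'); h=cv2.cvtColor(im,cv2.COLOR_BGR2HSV)
print(h[190,265],h[116,191],h[124,325],h[95,348])
I2={n:cv2.imread(f'pics/{n}0.png') for n in('scene','side')}
R=lambda lo,hi,h=h:cv2.inRange(h,np.array(lo),np.array(hi))>0
for k,m,near,z in(('teal',R([80,80,50],[100,255,255]),(399,194),.07),('red',R([0,195,60],[3,255,255])|R([173,150,60],[180,255,255]),(265,190),.072),('black',R([0,0,0],[180,255,60]),(191,116),.085),('orange',R([12,120,110],[25,255,255]),(325,124),.008)):
    ce,st,l=comp(m,near); W=onplane(cw,np.argwhere(l)[:,::-1].astype(float),z); print(k,ce.round(1),st,W.mean(0).round(4),np.ptp(W,axis=0).round(3))
print('cam',np.linalg.inv(cw['view'])[:3,3])
# tube ends in wobj
print('tube px',onplane(cw,[(322,128),(358,83)],.008).round(4))
E
```

```text
V 85 189 192 114 78
[[ 0.574 -0.11   0.055]
 [ 0.528 -0.299  0.055]
 [ 0.371 -0.265  0.055]
 [ 0.422 -0.071  0.055]]
narrow [298.5  92.3] [286  79  26  28 562] [ 0.5234 -0.1472  0.025 ] size [0.038 0.037 0.   ]
wide [361.3 110. ] [ 341   88   42   44 1429] [ 0.4981 -0.2396  0.025 ] size [0.062 0.061 0.   ]
medium [286.5 143.9] [273 130  28  29 638] [ 0.4467 -0.1258  0.009 ] size [0.044 0.043 0.   ]
groove [347.5 161.8] [ 317  139   61   47 1637] [ 0.4226 -0.22    0.036 ] size [0.07  0.091 0.   ]
[  1 209  84] [19 57 36] [ 20 180 150] [ 30  25 145]
teal [399.3 195.5] [ 376  172   48   47 1721] [0.4177 0.1293 0.07  ] [0.06  0.059 0.   ]
red [264.2 190.7] [256 181  17  20 274] [0.4246 0.297  0.072 ] [0.024 0.021 0.   ]
black [191.8 115.8] [178 104  28  25 550] [0.5154 0.3722 0.085 ] [0.026 0.032 0.   ]
orange [326.5 122. ] [319 113  16  18 152] [0.5041 0.2192 0.008 ] [0.023 0.02  0.   ]
cam [0.52399453 0.22865416 0.44234696]
tube px [[0.496  0.2254 0.008 ]
 [0.5545 0.178  0.008 ]]
```

View pics/z1.png

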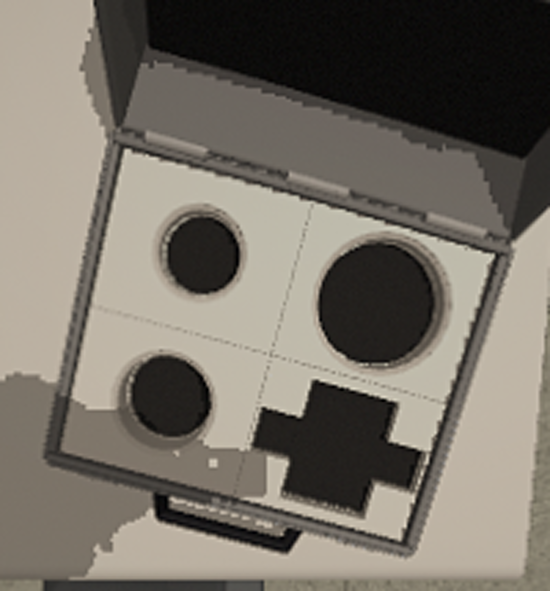

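The zoom shows foam corners (120,150),(497,255),(408,545),(60,453), the block junction (268,355), rims narrow (201,250), wide (384,301), medium (165,400), groove (338,448). I'll fit the case pose to these, check the lid, and check reachable yaws.

```bash
python3 - <<'E'
from h import *
c=np.load('pics/wcase.npy',allow_pickle=True).item()
z=np.array([(120,150),(497,255),(408,545),(60,453),(268,355),(201,250),(384,301),(165,400),(338,448)])/2.75+[225,0]
loc=np.array([(78,96),(78,-96),(-78,-96),(-78,96),(0,0),(39,48),(39,-48),(-39,48),(-39,-48)])/1e3
W=onplane(c,z,.05)[:,:2]
a=loc-loc.mean(0);b=W-W.mean(0)
th=np.arctan2((a[:,0]*b[:,1]-a[:,1]*b[:,0]).sum(),(a*b).sum()); R=np.array([[np.cos(th),-np.sin(th)],[np.sin(th),np.cos(th)]])
t=W.mean(0)-R@loc.mean(0); print('case',t.round(4),th.round(4)); print((W-(loc@R.T+t)).round(4).tolist())
np.save('case.npy',[t[0],t[1],th])
for k,l in zip('nwmg',loc[5:]): print(k,(R@l+t).round(4))
# lid angle from scene: left rim corner ray with plane case y=+.101 ; right (335,40)
cs=bot.calibration('scene')
for uv,y in(((328.75,78),.101),((316.2,77),.101),((385.5,46.7),-.101)):
    o,d=ray(cs,[uv]);d=d[0];n=np.r_[R[:,1],0];p=o+d*((n@np.r_[t,0]+y-n@o)/(n@d)); L=R.T@(p[:2]-t); print('lid pt case x,z',L.round(4),p[2].round(4),np.degrees(np.arctan2(p[2]-.06,-(L[0]-.083))).round(1),np.hypot(p[2]-.06,L[0]-.083).round(3))
Q=lambda y:[0,np.cos(y/2),np.sin(y/2),0]
for k,l in zip('nwmg',loc[5:]):
    g=R@l+t
    print(k,[(round(float(y),2),None if (j:=bot.ik([*g,.08],Q(th+y))) is None else np.round(j,2).tolist()) for y in(0,np.pi/2,-np.pi/2,np.pi)])
E
```

```text
case [ 0.4725 -0.1839] -0.2594
[[-0.0011, 0.0017], [-0.0011, -0.0008], [-0.0029, -0.0025], [-0.0005, 0.0004], [-0.0004, 0.002], [0.0016, -0.0008], [0.0014, -0.0007], [0.002, -0.0004], [0.001, 0.0011]]
n [ 0.5225 -0.1476]
w [ 0.4979 -0.2403]
m [ 0.4471 -0.1275]
g [ 0.4225 -0.2203]
lid pt case x,z [0.1276 0.101 ] 0.2177 105.8 0.164
lid pt case x,z [0.1747 0.101 ] 0.1952 124.2 0.163
lid pt case x,z [ 0.1424 -0.101 ] 0.2112 111.5 0.162
n [(0.0, [-0.41, 0.46, -0.34, 0.78, 0.0, 2.99]), (1.57, [-0.41, 0.46, -0.34, 0.78, 0.0, 1.42]), (-1.57, [-0.41, 0.46, -0.34, 0.78, 0.0, -1.72]), (3.14, [-0.41, 0.46, -0.34, 0.78, 0.0, -0.15])]
w [(0.0, [-0.58, 0.47, -0.31, 0.79, 0.0, 2.82]), (1.57, [-0.58, 0.47, -0.31, 0.79, 0.0, 1.25]), (-1.57, [-0.58, 0.47, -0.31, 0.79, 0.0, -1.89]), (3.14, [-0.58, 0.47, -0.31, 0.79, 0.0, -0.32])]
m [(0.0, [-0.44, 0.33, -0.54, 0.7, 0.0, 2.97]), (1.57, [-0.44, 0.33, -0.54, 0.7, 0.0, 1.39]), (-1.57, [-0.44, 0.33, -0.54, 0.7, 0.0, -1.75]), (3.14, [-0.44, 0.33, -0.54, 0.7, 0.0, -0.18])]
g [(0.0, [-0.63, 0.35, -0.51, 0.71, 0.0, 2.77]), (1.57, [-0.63, 0.35, -0.51, 0.71, 0.0, 1.2]), (-1.57, [-0.63, 0.35, -0.51, 0.71, 0.0, -1.95]), (3.14, [-0.63, 0.35, -0.51, 0.71, 0.0, -0.37])]
```

```bash
cat >> h.py <<'E'
Q=lambda y:[0,np.cos(y/2),np.sin(y/2),0]
def R_(h,lo,hi): return cv2.inRange(h,np.array(lo),np.array(hi))>0
MASK={'teal':lambda h:R_(h,[80,80,30],[100,255,255]),'red':lambda h:R_(h,[0,190,50],[4,255,255])|R_(h,[172,150,50],[180,255,255]),'black':lambda h:R_(h,[0,0,0],[180,255,60])}
def topcentre(c,im,k,guess,z,r):
    "centre of a lid/cap top of radius r at height z, from the edge far from the camera"
    h=cv2.cvtColor(im,cv2.COLOR_RGB2HSV); near=proj(c,[[*guess,z]])[0]
    ce,st,l=comp(MASK[k](h),near,20); W=onplane(c,np.argwhere(l)[:,::-1].astype(float),z)[:,:2]
    o=np.linalg.inv(c['view'])[:2,3]; d=np.array(guess)-o; d/=np.linalg.norm(d); n=np.array([-d[1],d[0]])
    s=np.sort(W@d); u=W@n
    return (s[-3:].mean()-r)*d+(u.max()+u.min())/2*n, st, np.ptp(u), np.ptp(s)
def look(k,guess,z,r,hover,yaw):
    bot.move_to([*guess,hover],Q(yaw)); bot.hold(.15); c=bot.calibration('wrist'); im=bot.read_camera('wrist')
    return topcentre(c,im,k,guess,z,r),im
def wells():
    x,y,th=np.load('case.npy'); R=np.array([[np.cos(th),-np.sin(th)],[np.sin(th),np.cos(th)]])
    return {k:R@np.array(l)+[x,y] for k,l in dict(n=(.039,.048),w=(.039,-.048),m=(-.039,.048),g=(-.039,-.048)).items()},th
def st(*a):
    s=bot.read_state(); print(*a,'t',round(s['time'],1),'pos',np.round(s['position'],4),'w',round(s['width'],4),'f',np.round(s['ft_force'],1),'g',np.round(s['gripper_force'],1))
E
python3 - <<'E'
from h import *
im=cv2.imread('pics/wobj.png')[:,:,::-1].copy();c=np.load('pics/wobj.npy',allow_pickle=True).item()
for k,g,z,r in(('teal',(.417,.13),.07,.031),('red',(.425,.297),.076,.011),('black',(.515,.372),.091,.013)): print(k,topcentre(c,im,k,g,z,r))
(p,s,w,l),im=look('teal',(.417,.13),.07,.031,.19,np.pi)
print('hover',p,s,w,l);save('cuphover',im);st()
E
```

```text
teal (array([0.41813917, 0.13029111]), array([ 374,  171,   50,   48, 1842], dtype=int32), np.float64(0.05887873879423927), np.float64(0.06309429922923049))
red (array([0.42430167, 0.29662212]), array([256, 181,  19,  20, 292], dtype=int32), np.float64(0.02113580665865128), np.float64(0.025544000059757266))
black (array([0.51512076, 0.37233796]), array([178, 104,  28,  25, 550], dtype=int32), np.float64(0.02567327922442042), np.float64(0.031239295063975492))
hover [0.41457267 0.12853467] [ 286  158   68   69 3698] 0.058936023038738766 0.061661258326565216
t 9.9 pos [0.4171 0.1301 0.19  ] w 0.0855 f [ 0.5  0.1 -0. ] g 0.0
```

View pics/cuphover.png

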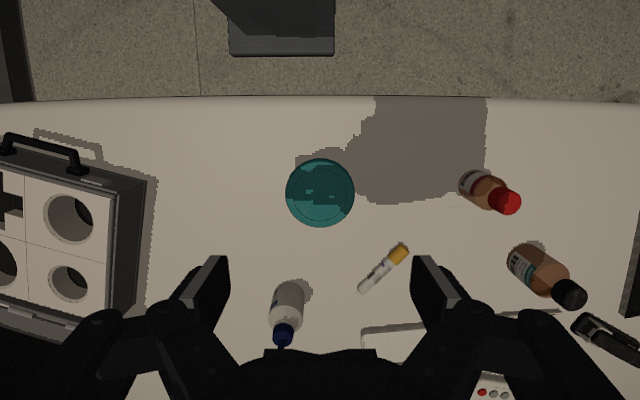

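The hover view shows the cup lid at (320,193) squarely between the fingers; bottles, tube and the case at left are undisturbed. The two views (opposite yaws) differ by 3.6 mm, so I'll average them.

```bash
python3 - <<'E'
from h import *
p=[.4163,.1293]
bot.servo_line([*p,.12],max_speed=.2)
bot.servo_line([*p,.047],max_speed=.12,max_force=15); st('down')
bot.grip(.045); st('grip')
bot.servo_line([*p,.23],max_speed=.2); st('lift')
W,th=wells()
bot.move_to([*W['w'],.23],Q(th+np.pi)); bot.hold(.2); st('over')
c=bot.calibration('wrist'); im=bot.read_camera('wrist'); save('cupover',im); np.save('pics/cupover.npy',c,allow_pickle=True)
V=im.max(2)
for k,z in zip('nmgw',(.025,.009,.036,.025)):
    ce,s,l=comp(V<45,proj(c,[[*W[k],z]])[0],100); X=onplane(c,np.argwhere(l)[:,::-1].astype(float),z); print(k,W[k].round(4),((X.max(0)+X.min(0))/2).round(4),np.ptp(X,axis=0).round(3))
E
```

```text
down t 11.2 pos [0.4171 0.1294 0.0478] w 0.0853 f [1.  0.8 0.6] g 0.0
grip t 11.6 pos [0.4173 0.1296 0.0484] w 0.0581 f [-2.6  1.2 14.8] g 60.6
lift t 12.6 pos [0.4157 0.1292 0.2291] w 0.0583 f [-0.9 -0.4 -1.3] g 64.3
over t 14.2 pos [ 0.4982 -0.2393  0.2302] w 0.0581 f [ 0.4 -0.6 -1.3] g 64.3
n [ 0.5225 -0.1476] [ 0.5249 -0.1456  0.025 ] [0.034 0.035 0.   ]
m [ 0.4471 -0.1275] [ 0.448 -0.123  0.009] [0.045 0.039 0.   ]
g [ 0.4225 -0.2203] [ 0.423  -0.2197  0.036 ] [0.072 0.092 0.   ]
w [ 0.4979 -0.2403] [ 0.4971 -0.2396  0.025 ] [0.058 0.062 0.   ]
```

View pics/cupover.png

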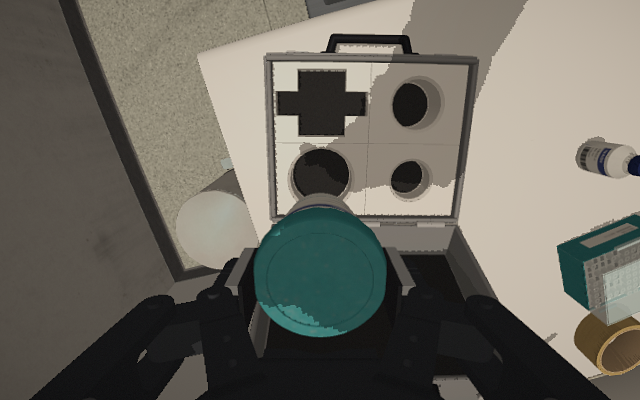

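The cup is held upright, lid centre at (320,272), with the wide well just ahead at (321,173); well positions from this view agree within about 2 mm.

```bash
python3 - <<'E'
from h import *
W,th=wells()
c=np.load('pics/cupover.npy',allow_pickle=True).item(); im=cv2.imread('pics/cupover.png')[:,:,::-1].copy()
print('lid off',topcentre(c,im,'teal',W['w'],.253,.031)[0]-[.4982,-.2393])
w=W['w']
bot.servo_line([*w,.11],max_speed=.2)
r=bot.servo_line([*w,.069],max_speed=.05,max_force=8); st('down',r)
save('cupin',bot.read_camera('wrist'))
E
```

```text
lid off [-0.0026446  -0.00074319]
down True t 15.7 pos [ 0.4976 -0.2401  0.0736] w 0.0583 f [-1.5  0.7  9.6] g 65.4
```

```bash
python3 - <<'E'
from h import *
W,th=wells()
bot.grip(.074); st('rel')
w=W['w']; bot.servo_line([*w,.2],max_speed=.25); save('cuprel',bot.read_camera('wrist'))
(p,s,a,l),im=look('red',(.4225,.2957),.076,.011,.19,np.pi); save('redhover',im); print(p,s,a,l)
p=(p+[.424,.2966])/2
bot.servo_line([*p,.12],max_speed=.25)
bot.grip(.05)
r=bot.servo_line([*p,.048],max_speed=.12,max_force=15); st('down',r)
bot.grip(.01); st('grip')
bot.servo_line([*p,.22],max_speed=.2); st('lift')
bot.move_to([*W['n'],.21],Q(th+np.pi)); bot.hold(.15); st('over')
c=bot.calibration('wrist'); im=bot.read_camera('wrist'); save('redover',im)
print('cap off',topcentre(c,im,'red',W['n'],.21-.048+.076,.011)[0]-bot.read_state()['position'][:2])
E
```

```text
rel t 16.1 pos [ 0.497  -0.2397  0.0728] w 0.0737 f [ 0.5 -0.1  0.7] g 0.0
[0.42052964 0.29749204] [312 180  25  28 567] 0.020666956124509694 0.024026548230425826
down False t 20.5 pos [0.4226 0.2973 0.0485] w 0.0497 f [ 0.1  0.  -0.2] g 0.0
grip t 20.9 pos [0.4229 0.2974 0.0488] w 0.0202 f [-0.8  0.3  6.6] g 58.5
lift t 21.9 pos [0.4216 0.2967 0.2189] w 0.0202 f [-0.4 -0.1 -0.2] g 58.6
over t 23.7 pos [ 0.5227 -0.1466  0.21  ] w 0.0206 f [-0.2 -0.5 -0.9] g 58.6
cap off [-0.00217767 -0.00077214]
```

View pics/redover.png

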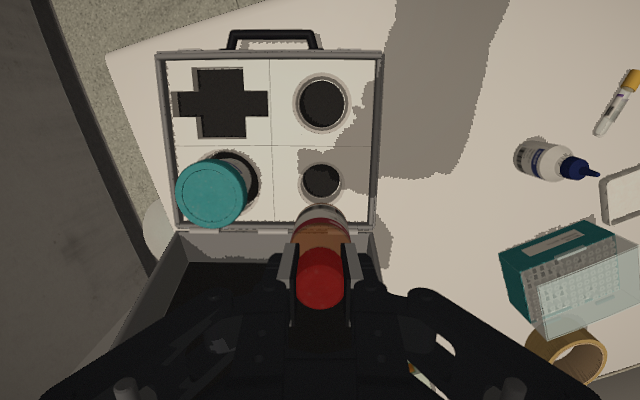

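Small bottle is held upright, cap (320,278), narrow well at (321,181); the cup stands in its well, lid at (213,192). Insert, then fetch the large bottle.

```bash
python3 - <<'E'
from h import *
W,th=wells()
w=W['n']
bot.servo_line([*w,.11],max_speed=.2)
r=bot.servo_line([*w,.070],max_speed=.05,max_force=6); st('n down',r)
if not .0715<bot.read_state()['position'][2]<.0765: raise SystemExit('check')
bot.grip(.04); bot.servo_line([*w,.2],max_speed=.25); st('rel')
(p,s,a,l),im=look('black',(.5135,.3715),.091,.013,.2,np.pi); save('blkhover',im); print(p,s,a,l)
E
```

```text
n down True t 25.1 pos [ 0.5223 -0.1463  0.0732] w 0.0209 f [0.4 2.3 3.6] g 60.0
rel t 26.1 pos [ 0.5224 -0.1475  0.1998] w 0.04 f [-0.4  0.  -0.7] g 0.0
[0.51342643 0.37379832] [310 180  31  34 838] 0.025411568472494095 0.028914935379701356
```

View pics/blkhover.png

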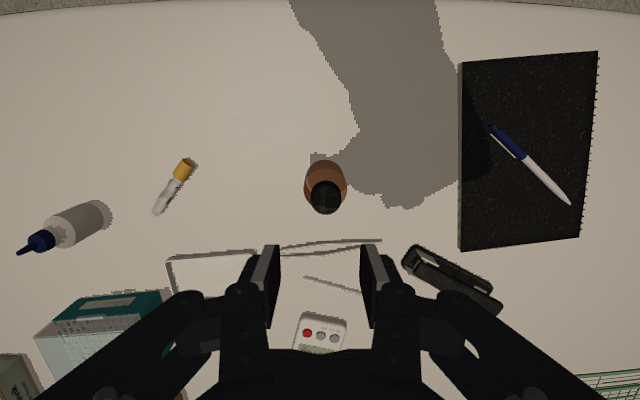

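The large bottle's cap is at (326,197), clear on both sides for the fingers at neck height; tube visible at (175,185).

```bash
python3 - <<'E'
from h import *
W,th=wells(); p=[.5143,.373]
c=bot.calibration('wrist'); print('tube',onplane(c,[(186,160),(157,213)],.008).round(4).tolist())
bot.servo_line([*p,.13],max_speed=.2); bot.grip(.055)
r=bot.servo_line([*p,.059],max_speed=.1,max_force=12); st('down',r)
bot.grip(.015); st('grip')
bot.servo_line([*p,.2],max_speed=.2); st('lift')
bot.move_to([*W['m'],.2],Q(th+np.pi)); bot.hold(.15); st('over')
c=bot.calibration('wrist'); im=bot.read_camera('wrist'); save('blkover',im)
E
```

```text
tube [[0.4936, 0.2235, 0.008], [0.5548, 0.1814, 0.008]]
down False t 29.8 pos [0.5147 0.3732 0.0596] w 0.0549 f [-0.1  0.4  0.2] g 0.0
grip t 30.2 pos [0.5148 0.3733 0.0597] w 0.0243 f [ 0.1 -0.2  4.5] g 58.6
lift t 31.0 pos [0.5136 0.3726 0.1987] w 0.0247 f [-0.5 -0.1 -1.8] g 58.8
over t 33.0 pos [ 0.4475 -0.127   0.2   ] w 0.0244 f [ 0.3 -0.1 -0.8] g 58.8
```

View pics/blkover.png

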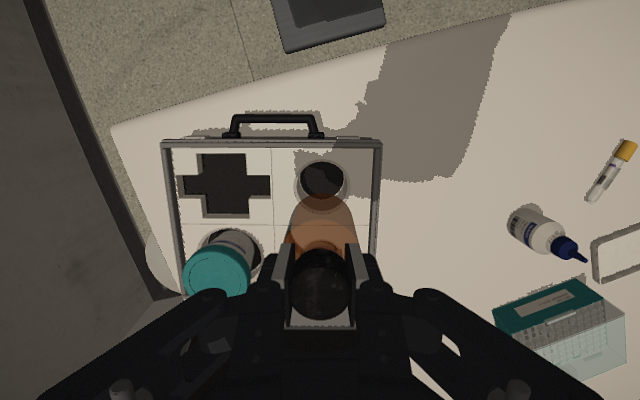

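Large bottle is upright over the medium well (322,180 beyond it). Insert, then hover over the tube with tool x along it.

```bash
python3 - <<'E'
from h import *
W,th=wells(); w=W['m']
bot.servo_line([*w,.115],max_speed=.2)
r=bot.servo_line([*w,.065],max_speed=.05,max_force=6); st('m down',r)
if not .066<bot.read_state()['position'][2]<.0715: raise SystemExit('check')
bot.grip(.045); bot.servo_line([*w,.2],max_speed=.25); st('rel')
bot.grip(.045)
# tube: hover, camera toward robot
t=np.array([.525,.2015]); ya=np.arctan2(.0421,-.0612)
bot.move_to([*t,.18],Q(ya)); bot.hold(.15); st(); c=bot.calibration('wrist'); im=bot.read_camera('wrist'); save('tubehover',im); np.save('pics/tubehover.npy',c,allow_pickle=True)
E
```

```text
m down True t 34.5 pos [ 0.4465 -0.1268  0.0681] w 0.0248 f [ 0.1 -0.1 -1.3] g 59.2
rel t 35.5 pos [ 0.4469 -0.1275  0.1996] w 0.045 f [-0.1  0.1 -1. ] g 0.0
t 37.1 pos [0.5253 0.2004 0.1802] w 0.0451 f [ 1.  -1.2  0.3] g 0.0
```

View pics/tubehover.png

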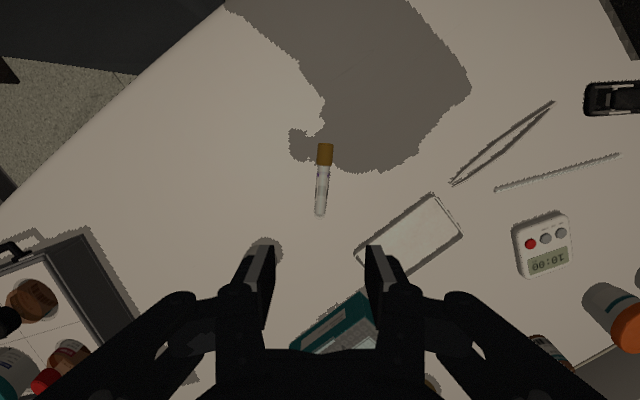

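```bash
python3 - <<'E'
from h import *
c=np.load('pics/tubehover.npy',allow_pickle=True).item()
P=onplane(c,[(326,143),(320,216)],.008)[:,:2]; print(P,np.linalg.norm(P[0]-P[1]))
cw=np.load('pics/wobj.npy',allow_pickle=True).item(); print('dropper',onplane(cw,[(425,75),(443,72)],.03),onplane(cw,[(443,72)],.08))
d=(P[0]-P[1])/np.linalg.norm(P[0]-P[1]); t=P[1]+d*.036+d*.001; ya=np.arctan2(d[1],d[0]); print(t,ya)
np.save('tube.npy',[*t,ya])
E
```

```text
[[0.49591738 0.22674343]
 [0.55618998 0.1778459 ]] 0.07761285313605051
dropper [[0.56337514 0.09665288 0.03      ]
 [0.56736428 0.07404413 0.03      ]] [[0.56210539 0.09279169 0.08      ]]
[0.52745652 0.20115658] 2.4600156781429168
```

The tube lies at cap end (326,143), tip (320,216), 78 mm measured against 81; gripping at its middle.

```bash
python3 - <<'E'
from h import *
W,th=wells(); ya=2.46; p=[.526,.2023]
bot.move_to([*p,.10],Q(ya))
r=bot.servo_line([*p,.005],max_speed=.1,max_force=8); st('down',r)
bot.grip(.0); st('grip')
bot.servo_line([*p,.15],max_speed=.2); st('lift')
g=W['g']
bot.move_to([*g,.19],Q(th+np.pi/2)); bot.hold(.15); st('over'); c=bot.calibration('wrist'); save('tubeover',bot.read_camera('wrist')); np.save('pics/tubeover.npy',c,allow_pickle=True)
E
```

```text
down False t 38.7 pos [0.5266 0.2024 0.0057] w 0.0453 f [-0.1 -0.6  0.2] g 0.0
grip t 39.1 pos [0.5264 0.2024 0.0057] w 0.0101 f [-0.8 -0.4  5.9] g 60.3
lift t 40.0 pos [0.5253 0.2021 0.149 ] w 0.0103 f [ 0.5 -0.5 -1. ] g 59.6
over t 41.8 pos [ 0.4229 -0.2196  0.1899] w 0.0104 f [0.4 0.4 1.4] g 59.6
```

View pics/tubeover.png

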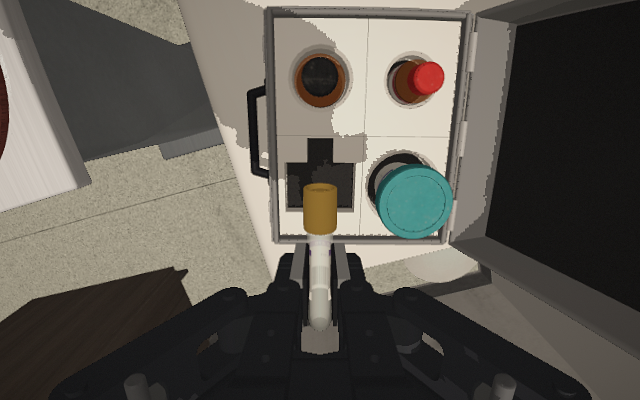

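Tube is gripped straight, cap end (320,184), tip (319,330), groove ahead at (320,180); the other three stand in their wells.

```bash
python3 - <<'E'
from h import *
W,th=wells(); g=W['g']; c=np.load('pics/tubeover.npy',allow_pickle=True).item()
P=onplane(c,[(320,184),(319,330)],.193)[:,:2]; d=np.array([np.cos(th+np.pi/2),np.sin(th+np.pi/2)])
e=((P-[.4229,-.2196])@d); off=e.mean(); print('ends',e,off)
off=np.clip(off+.002,-.006,.006); print('off used',off)   # wrist-camera bias ~ -2 mm along tool x
tgt=g-off*d
bot.servo_line([*tgt,.10],max_speed=.15)
r=bot.servo_line([*tgt,.0395],max_speed=.04,max_force=4); st('down',r,tgt)
save('tubein',bot.read_camera('wrist'))
E
```

```text
ends [ 0.03878135 -0.04231844] -0.0017685421697692626
off used 0.00023145783023073747
down True [ 0.42246069 -0.22055621] t 43.5 pos [ 0.4224 -0.2202  0.0634] w 0.0102 f [-0.1  1.5  6.6] g 60.6
```

View pics/tubein.png

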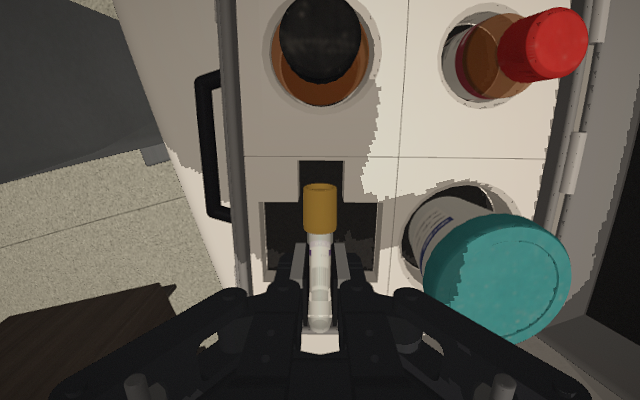

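The tube is over the groove, not yet in: contact 22 mm early, perhaps a knuckle near the cup lid (430,300) or a tube end on foam. I'll read the moment to tell which.

```bash
python3 - <<'E'
from h import *
W,th=wells(); g=W['g']
R=np.array([[np.cos(th),-np.sin(th),0],[np.sin(th),np.cos(th),0],[0,0,1]])
def rep(n):
    s=bot.read_state(); print(n,'F case',(R.T@s['ft_force']).round(2),'M case',(R.T@s['torque']).round(3),s['position'].round(4),s['q'].round(3))
rep('contact')
x,y=bot.read_state()['position'][:2]
bot.servo_line([x,y,.10],max_speed=.15); bot.hold(.2); rep('free')
r=bot.servo_line([x,y,.058],max_speed=.02,max_force=5);print(r); rep('again')
bot.servo_line([x,y,.08],max_speed=.1);bot.hold(.2); rep('free2')
E
```

```text
contact F case [0.24 1.32 5.25] M case [ 0.015  0.015 -0.038] [ 0.4223 -0.2202  0.0636] [-0.635  0.372 -0.531  0.668  0.     1.196]
free F case [ 0.48 -1.    0.27] M case [0.051 0.01  0.02 ] [ 0.4218 -0.2198  0.0991] [-0.634  0.324 -0.488  0.761  0.     1.196]
True
again F case [-0.73  1.11  6.35] M case [-0.088  0.09  -0.032] [ 0.4225 -0.2202  0.0633] [-0.634  0.373 -0.531  0.667  0.     1.196]
free2 F case [ 0.34 -0.04  0.03] M case [ 0.009 -0.002  0.016] [ 0.422  -0.22    0.0795] [-0.634  0.351 -0.511  0.711  0.     1.196]
```

```bash
python3 - <<'E'
from h import *
W,th=wells(); g=W['g']
R=np.array([[np.cos(th),-np.sin(th),0],[np.sin(th),np.cos(th),0],[0,0,1]]); d=R[:2,1]
def rep(n):
    s=bot.read_state(); print(n,'F',(R.T@s['ft_force']).round(2),'M',(R.T@s['torque']).round(3),s['position'].round(4),round(s['time'],1))
c=bot.calibration('wrist'); im=bot.read_camera('wrist')
h=cv2.cvtColor(im,cv2.COLOR_RGB2HSV)
m=R_(h,[12,120,50],[25,255,255]); ce,s,l=comp(m,(320,205),100); print('cap px',ce,s)
for s in(.004,.008):
    t=g+s*d
    bot.servo_line([*t,.08],max_speed=.1); bot.hold(.15); rep('free')
    r=bot.servo_line([*t,.0425],max_speed=.03,max_force=4); rep(('shift',s,r))
    if not r or bot.read_state()['position'][2]<.05: break
    bot.servo_line([*t,.08],max_speed=.1)
E
```

```text
cap px [319.5059952  208.06294964] [ 303  183   34   52 1668]
free F [-0.72 -0.31 -0.46] M [-0.001  0.024  0.004] [ 0.4236 -0.2164  0.08  ] 46.7
('shift', 0.004, False) F [-0.24  0.11 -0.15] M [-0.036 -0.001 -0.004] [ 0.4237 -0.2166  0.0427] 48.1
```

```bash
python3 - <<'E'
from h import *
W,th=wells(); g=W['g']
d=np.array([-np.sin(th),np.cos(th)]); t=g+.004*d
r=bot.servo_line([*t,.040],max_speed=.02,max_force=3); st('seat',r)
bot.grip(.026); st('rel')
r=bot.servo_line([*t,.12],max_speed=.1,max_force=5); st('up',r)
back=t-.06*np.array([np.cos(th),np.sin(th)])
bot.move_to([*back,.25],Q(th+np.pi)); bot.hold(.2)
c=bot.calibration('wrist'); im=bot.read_camera('wrist'); save('chk',im); np.save('pics/chk.npy',c,allow_pickle=True)
h=cv2.cvtColor(im,cv2.COLOR_RGB2HSV)
x0=np.load('case.npy')[:2]
R=np.array([[np.cos(th),-np.sin(th)],[np.sin(th),np.cos(th)]])
def cf(uv,z): return ((onplane(c,uv,z)[:,:2]-x0)@R)
def blob(m,near3,z,name):
    ce,s,l=comp(m,proj(c,[near3])[0],60); X=cf(np.argwhere(l)[:,::-1].astype(float),z); print(name,ce.round(0),s,'case min',X.min(0).round(4),'max',X.max(0).round(4),'mean',X.mean(0).round(4))
blob(R_(h,[12,120,50],[25,255,255]),[*(g+.032*d),.045],.046,'tubecap')
blob(h[:,:,2]<45,[*g,.036],.036,'groovedark')
blob(MASK['teal'](h),[*W['w'],.095],.095,'cup lid')
blob(MASK['red'](h),[*W['n'],.101],.101,'red')
blob(MASK['black'](h),[*W['m'],.1],.1,'black')
im=bot.read_camera('scene'); save('chks',im)
st('end')
E
```

```text
seat True t 48.3 pos [ 0.4238 -0.2168  0.0415] w 0.0104 f [-1.1  0.6  9.7] g 61.1
rel t 48.6 pos [ 0.4234 -0.2165  0.0408] w 0.0259 f [-1.  -0.5  0.1] g 0.0
up False t 49.6 pos [ 0.4232 -0.2162  0.1195] w 0.0261 f [-0.8  0.7 -0.2] g 0.0
tubecap [343. 225.] [335 218  18  14 248] case min [-0.0477 -0.0272] max [-0.0312 -0.0067] mean [-0.0394 -0.0171]
groovedark [316. 222.] [ 281  200   58   46 1451] case min [-0.0669 -0.0926] max [-0.0083 -0.0231] mean [-0.0392 -0.0495]
cup lid [317. 301.] [ 290  276   54   51 2200] case min [ 0.001  -0.0787] max [ 0.0663 -0.0193] mean [ 0.0331 -0.0485]Traceback (most recent call last):
  File "<stdin>", line 19, in <module>
  File "<stdin>", line 15, in blob
  File "h.py", line 16, in comp
    i=min(k,key=lambda i:np.hypot(*(ce[i]-near))); return ce[i],st[i],l==i
ValueError: min() iterable argument is empty
```

The tube seated at the expected height (0.0415 = floor + grasp offset), its cap inside the groove end. All four seated and released; now the lid.

```bash
cat > lid.py <<'E'
from h import *
x0=np.load('case.npy'); th=x0[2]; R=np.array([[np.cos(th),-np.sin(th)],[np.sin(th),np.cos(th)]])
def P(x,z,y=-.02): return [*(R@[x,y]+x0[:2]),z]
def tip(deg):
    t=np.radians(deg); u=np.array([-np.cos(t),np.sin(t)]); n=np.array([np.sin(t),np.cos(t)])
    cor=np.array([.083,.06])+.166*u+.048*n
    return (cor+[.012,-.025]) if deg>=90 else (cor-.025*u+[.012,0])
E
python3 - <<'E'
from lid import *
o=Q(th+np.pi)
print([bot.ik(P(.225,z),o) is not None for z in(.32,.18)])
bot.grip(0)
bot.move_to(P(-.02,.34),o); bot.servo_line(P(.225,.32),max_speed=.2); st('behind')
bot.servo_line(P(.225,.18),max_speed=.2); st('low')
for a in(106,100,90):
    r=bot.servo_line(P(*tip(a)),max_speed=.08,max_force=20); st(a,r)
save('lid1',bot.read_camera('scene'))
E
```

```text
[True, True]
behind t 53.6 pos [ 0.6846 -0.261   0.32  ] w -0.0002 f [-0.6  0.1 -0.3] g 0.0
low t 54.5 pos [ 0.6854 -0.2613  0.1817] w -0.0002 f [0.  0.  1.4] g 0.0
106 False t 55.1 pos [ 0.6487 -0.2516  0.1824] w -0.0 f [ 2.2 -0.9  0.9] g 1.0
100 False t 55.5 pos [ 0.6325 -0.2471  0.1898] w -0.0002 f [-0.3 -0.4 -0.5] g 0.1
90 False t 56.0 pos [ 0.6054 -0.2399  0.2007] w -0.0001 f [-0.7 -0.8  0.7] g 0.0
```

```bash
python3 - <<'E'
from lid import *
for a in(80,70,60,50,40,30,20,10,3):
    r=bot.servo_line(P(*tip(a)),max_speed=.08,max_force=20); st(a,r)
    if r: break
x,z=tip(0)
if not r:
    r=bot.servo_line(P(x,.1),max_speed=.03,max_force=25); st('press',r)
E
```

```text
80 False t 56.5 pos [ 0.5812 -0.2335  0.2072] w -0.0003 f [ 0.5 -0.7 -0.5] g 0.0
70 False t 57.0 pos [ 0.5562 -0.2269  0.2088] w -0.0002 f [ 0.8 -0.6 -0.8] g 0.0
60 False t 57.5 pos [ 0.5314 -0.2203  0.2061] w -0.0001 f [ 1.1 -0.5  0.2] g 0.0
50 False t 58.0 pos [ 0.5073 -0.2139  0.1989] w -0.0002 f [-0.1 -0.   0.2] g 0.0
40 False t 58.5 pos [ 0.4849 -0.208   0.1875] w -0.0 f [ 0.5  0.4 -0.6] g 0.0
30 False t 58.9 pos [ 0.4647 -0.2026  0.1723] w -0.0003 f [0.4 0.  0.4] g 0.0
20 False t 59.4 pos [ 0.4473 -0.198   0.1536] w 0.0003 f [ 0.1 -0.6 -0.2] g 0.0
10 False t 59.9 pos [ 0.4333 -0.1943  0.1319] w 0.0002 f [0.2 0.3 0.2] g 0.0
3 False t 60.2 pos [ 0.4256 -0.1922  0.1154] w -0.0001 f [-1.2  1.5  0.2] g 0.0
press True t 60.6 pos [ 0.4247 -0.1922  0.108 ] w 0.0 f [-3.2  2.2 13.4] g 6.5
```

```bash
python3 - <<'E'
from lid import *
bot.servo_line(P(-.06,.125,0),max_speed=.08)
r=bot.servo_line(P(-.06,.095,0),max_speed=.03,max_force=35); st('press2',r); bot.hold(.3); st('held')
bot.servo_line(P(-.06,.16,0),max_speed=.1)
r=bot.servo_line(P(-.06,.10,0),max_speed=.02,max_force=3); st('touch front',r)
bot.servo_line(P(-.06,.13,0),max_speed=.1)
bot.servo_line(P(.06,.13,0),max_speed=.1)
r=bot.servo_line(P(.06,.10,0),max_speed=.02,max_force=3); st('touch hinge',r)
bot.servo_line(P(.06,.25,0),max_speed=.2)
bot.move_to([.35,.15,.35],Q(np.pi)); st('away')
save('fin',bot.read_camera('scene')); im=cv2.imread('pics/fin.png')
cs=bot.calibration('scene')
# front edge gap: sample brightness down the front face at mid-case
uv=proj(cs,[P(-.083,z,.05) for z in np.linspace(.10,.0,21)]).round().astype(int)
print([im[v,u].max() for u,v in uv])
h=cv2.cvtColor(im,cv2.COLOR_BGR2HSV); u,v=proj(cs,[P(0,.108,0)])[0].astype(int)
b=h[v-60:v+60,u-70:u+70]; print('teal/red px near',MASK['teal'](b).sum(),MASK['red'](b).sum(),im[v,u])
E
```

```text
press2 True t 61.8 pos [ 0.4145 -0.1686  0.1079] w -0.0002 f [-3.3  2.9 17.3] g 8.2
held t 62.1 pos [ 0.4145 -0.1686  0.1079] w -0.0001 f [-3.5  2.4 17.5] g 8.6
touch front True t 65.1 pos [ 0.4146 -0.1686  0.108 ] w 0.0003 f [-1.8 -0.3  5.8] g 3.1
touch hinge True t 67.8 pos [ 0.5304 -0.1993  0.1081] w -0.0001 f [-0.7 -0.1  7. ] g 3.2
away t 70.2 pos [0.3505 0.1496 0.3497] w 0.0001 f [ 0.7  0.6 -0.3] g 0.0
[np.uint8(49), np.uint8(49), np.uint8(50), np.uint8(50), np.uint8(49), np.uint8(49), np.uint8(48), np.uint8(48), np.uint8(47), np.uint8(54), np.uint8(55), np.uint8(52), np.uint8(35), np.uint8(14), np.uint8(5), np.uint8(0), np.uint8(9), np.uint8(49), np.uint8(49), np.uint8(48), np.uint8(96)]
teal/red px near 0 0 [86 94 99]
```

Lid top touches at 0.108 m both front and hinge side: flat and fully shut.

```bash
python3 -c "
from workcell import bot
print(bot.sign_off())"
```

```text
the job is handed in; nothing more can be done
None
```

The kit is packed and handed in at about 70 s: the cup, both bottles and the tube were all at their expected seated heights when I let go, and the lid measures 108 mm high at front and hinge (fully shut). I saw no picture of the tube in its groove or of the shut case, so those two rest on touch and pixel measurements.

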